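# Hang the blue draining basket on the drying stand

### The job

Hang the small steel basket with the blue grip tab by its handle on the hook of the drying stand, so that it hangs there freely and level, clear of the bench. Leave the yellow and the white basket where they stand.

Things in the scene. Friction and masses are not known exactly. Their poses are not given: they have to be found in the camera images.
- blue_basket: Open steel basket (all mm) 60 (x) x 90 (y) x 40 high, 0.13-0.25 kg, blue rim band. Rigid arched handle of 8 wire in its y-z plane: legs y +-43 up to z 92, bent in to a straight crown y -32 to 32, underside z 104; a hook threads the opening along x. On the crown a blue grip tab, 10 thick (x), 26 wide (y), top z 157. Origin: centre of underside, z up; half-turn symmetric.
- yellow_basket: Same shape and size as the blue basket, origin and axes alike, but with a yellow grip tab and rim band. A bystander.
- white_basket: Same shape and size as the blue basket, origin and axes alike, but with a white grip tab and rim band. A bystander.
- drying_stand: Fixed steel stand (all mm): base 100 across, 12 post on its centre, top z 208, flat strap hook (26 wide in y, 4 thick) pointing to -x. Strap slopes down from the post to a level seat at x -64 to -76 (top z 200, underside 196), then up to a red tip at x -100 (top z 217). Origin: centre of base on the bench, z up. A basket hangs with its crown in the seat, its y across the hook, underside at z 96.

How it is judged:
By the outcome, as a careful person would: the job done as asked, in the order asked, and still so for the second after the job is handed in, with the robot touching nothing.
It also fails if it takes over 45 s, if anything falls off the work surface, if the arm or the gripper's body presses on something with over 40 N, if the wrist force passes 120 N, or if a joint passes its speed limit or range.

### The arm

A 6-joint arm with a two-finger parallel gripper is mounted at the origin on the work surface. World frame = base frame: x ahead of the robot, y to its left, z up, the work surface at z = 0. Lengths are in m, angles in rad, forces in N, time in s.
With the tool pointing down it reaches from about 0.325 to 0.775 m from the base axis. Payload 5.5 kg.
Tool frame: the origin (TCP) lies at the centre of the arm's flange, where the gripper is bolted on; the fingertips stand 182 mm ahead of it and the grasp point (between the pads) lies 163 mm ahead of it; z points along the fingers, y is the line along which they close (so a half turn about z gives the same grasp; the last joint's range is limited). The gripper opens to 88 mm and grips with 3 to 60 N. Pads are 20 mm wide; open, the fingers measure 115 mm over their backs; the gripper's body (75 mm by 178 mm) begins 61 mm behind the grasp point.
Start: joints at [-1.403, 0.091, 1.231, -0, 1.82, -0.057], TCP at [0.134, -0.585, 0.405] pointing down, gripper open.
Joint ranges: [-2.87, 2.87], [-0.86, 2.18], [0.17, 2.46], [-1.51, 4.65], [0.06, 2.69], [-2.65, 2.65]. Speed limits (rad/s): [2.57, 2.57, 3.01, 3.14, 3.14, 3.14].

### API

Orientations are given as a unit quaternion [w, x, y, z].
In Python, from bench import manip, gripper_open, close, eyes, order, finder gives the robot as it stands. Calls block until the motion is done:
- manip.move_to(position, orientation): joint-space move of the TCP to a pose.
- manip.move_l(position, speed=0.15, orientation=None): straight line of the TCP; orientation=None keeps the orientation; speed is the mean speed in m/s.
- manip.movej(angles): joint-space move.
- gripper_open() and close(): open the fingers fully, or close them until they stop; the grip force is fixed at half the most.
- manip.hold(seconds).
- manip.inverse_kinematics(position, orientation): joint angles nearest the present ones, or None.
- manip.state(): the state.
- eyes.get_image(name): name is "scene" or "top" or "wrist"; returns a dict with "frame" (400x640x3 uint8, blue, green, red), "depth" (400x640 float32, m along the optical axis (not along the pixel's ray), 0 where there is no reading), "camera_matrix" (3x3 intrinsics, pixels), "view" (4x4, takes a point from world to camera coordinates). Camera axes: x right, y up, looking along -z (the intrinsics and any distortion apply to the point x, -y, -z); pixel columns grow to the right and rows downward; lengths in m; the calibration is good to about 2 mm. A picture is of the moment at which its call begins.
A pose or a line that the arm cannot do raises manip.IKError and nothing moves.
- order.job_done(): hands the job in; it is judged then, once.
Trained networks look in a picture, given as the dict that the camera call returned (one of the last four; its "shot" number tells which), for a name from the list of things; names that differ only in an ending like _2 or _b are one class to them, and where a whole thing is asked for, a point or a joint stands for the part that bears it (a point fixed in the world has none). Each returns a list of dicts, best first, with "conf" (0 to 1); they miss things now and then, are a little off and sometimes report something else, mostly with a low value. They report only what shows in the picture. A call takes as long as a camera call.
- finder.regions_of(target, picture): "mask" (400x640 bool, what is visible of it) and "bbox" ([left, top, right, bottom] in pixels, round what is visible of it).
The state is a dict: "time": time; "joint_pos": joint angles; "dq": joint speeds; "joint_torque": joint torques, N m; "ee_pos": TCP position; "ee_rot": TCP orientation; "ft_force": force on the tool from outside, world axes, zero at the start; "moment": the same for the moment, N m; "finger_gap": finger opening in m; "finger_force": force on a finger pad.
Only numpy, scipy, OpenCV 4.12 (cv2) and the standard library are available. Lean on these libraries where they do the work, as an engineer would, in place of code of your own. Each camera call takes 0.05 s, during which the arm holds its last target. There are 200 camera calls.

## Working session

There is one attempt and no reset: what is moved stays moved. The work goes in short steps, each a Python script; the robot and the scene stay as the last script left them, time stands still between calls to the robot, and variables do not carry over. Pictures are saved under pics/ and viewed, at most 10 in all, crops included, and the job is handed in when it is done.

```bash
mkdir -p pics
cat > h.py <<'E'
import numpy as np, cv2
from bench import manip, gripper_open, close, eyes, order, finder
def pts(p, mask):
    d=p["depth"]; v,u=np.nonzero(mask&(d>0)); z=d[v,u]; K=p["camera_matrix"]
    c=np.c_[(u-K[0,2])/K[0,0]*z,-(v-K[1,2])/K[1,1]*z,-z,np.ones_like(z)]
    return (np.linalg.inv(p["view"])@c.T).T[:,:3]
E
python3 - <<'E'
from h import *
ims=[]
for n in("scene","top"):
    p=eyes.get_image(n); ims.append(p["frame"]); cv2.imwrite(f"pics/{n}0.png",p["frame"])
    print(n,np.linalg.inv(p["view"])[:3,3].round(3),p["camera_matrix"].ravel().round(1))
    for t in("blue_basket","yellow_basket","white_basket","drying_stand"):
        for r in finder.regions_of(t,p)[:2]:
            q=pts(p,r["mask"]); print(t,round(r["conf"],2),r["bbox"],len(q),np.percentile(q,[2,50,98],axis=0).round(3).tolist() if len(q) else None)
            np.save(f"{n}_{t}.npy",q) if r["conf"]>.5 else 0
print([k for k in p], manip.state()["time"])
E
```

```text
scene [ 1.21  -0.138  0.796] [423.6   0.  322.9   0.  423.6 202.1   0.    0.    1. ]
blue_basket 0.65 [260.6, 210.1, 303.4, 270.9] 1752 [[0.611, -0.178, 0.001], [0.645, -0.134, 0.028], [0.677, -0.09, 0.156]]
yellow_basket 0.8 [271.7, 143.4, 313.8, 203.0] 1332 [[0.403, -0.132, 0.001], [0.446, -0.086, 0.029], [0.485, -0.039, 0.155]]
white_basket 0.75 [201.6, 157.2, 245.9, 218.9] 1408 [[0.417, -0.31, 0.001], [0.465, -0.263, 0.029], [0.505, -0.214, 0.156]]
drying_stand 0.66 [426.0, 108.7, 471.3, 220.4] 1683 [[0.465, 0.24, 0.005], [0.561, 0.284, 0.014], [0.607, 0.328, 0.211]]
top [ 0.324 -0.03   1.029] [515.    0.  314.9   0.  515.  199.6   0.    0.    1. ]
blue_basket 0.94 [357.2, 131.1, 407.9, 176.6] 1735 [[0.607, -0.173, 0.001], [0.638, -0.13, 0.019], [0.672, -0.084, 0.158]]
blue_basket 0.31 [321.3, 226.7, 380.9, 277.2] 1629 [[0.402, -0.129, 0.001], [0.438, -0.082, 0.021], [0.479, -0.037, 0.159]]
yellow_basket 0.86 [320.4, 227.6, 380.0, 276.7] 1640 [[0.402, -0.129, 0.001], [0.439, -0.081, 0.022], [0.48, -0.036, 0.159]]
white_basket 0.92 [414.4, 221.8, 474.8, 274.1] 1798 [[0.418, -0.305, 0.001], [0.457, -0.258, 0.024], [0.499, -0.212, 0.159]]
drying_stand 0.66 [116.1, 140.5, 199.3, 208.5] 2972 [[0.462, 0.246, 0.009], [0.544, 0.287, 0.016], [0.599, 0.33, 0.215]]
['frame', 'depth', 'camera_matrix', 'view', 'shot'] 0.5
```

View pics/scene0.png

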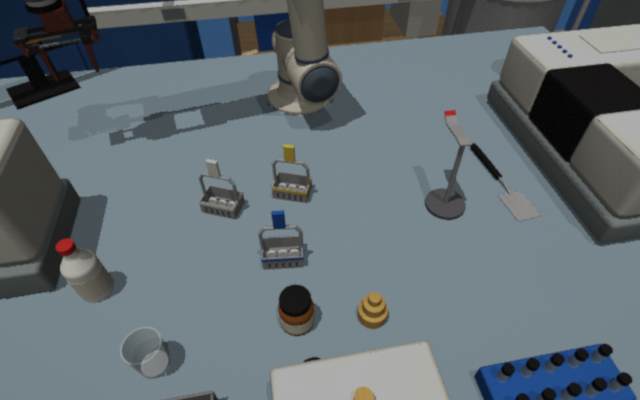

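View pics/top0.png

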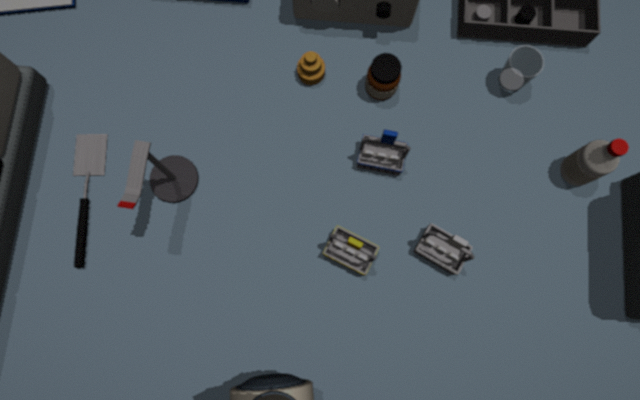

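The scene view shows the blue basket near (280,240), and the stand near (450,170) with its red tip at (450,113). The top view shows the same two at (382,152) and (172,178), the hook tip at (127,205). Next I'll fit the poses.

```bash
cat > fit.py <<'E'
from h import *
def line(q):
    c=q[:,:2].mean(0); w,V=np.linalg.eigh(np.cov((q[:,:2]-c).T)); d=V[:,1]
    return c, np.degrees(np.arctan2(d[1],d[0]))%180, np.sqrt(w)
E
python3 - <<'E'
from fit import *
for n in("scene","top"):
    q=np.load(f"{n}_blue_basket.npy"); z=q[:,2]
    t=q[(z>.12)&(z<.165)]; print(n,"tab",len(t),t.min(0).round(4),t.max(0).round(4),line(t))
    tt=q[(z>.152)&(z<.162)]; print(" tabtop",len(tt),tt.mean(0))
    k=q[(z>.08)&(z<.115)]; print(" crown",len(k),*line(k))
    r=q[(z>.03)&(z<.045)]; print(" rim",cv2.minAreaRect(r[:,:2].astype(np.float32)))
    q=np.load(f"{n}_drying_stand.npy"); z=q[:,2]
    b=q[(z<.03)]; print(" base",cv2.minEnclosingCircle(b[:,:2].astype(np.float32)),b.mean(0),len(b))
    s=q[(z>.185)&(z<.23)]; print(" strap",len(s),*line(s),s.min(0),s.max(0))
    print(cv2.minAreaRect(s[:,:2].astype(np.float32)))
E
```

```text
scene tab 193 [ 0.6387 -0.1452  0.12  ] [ 0.6513 -0.1195  0.16  ] (array([ 0.64636842, -0.13241628]), np.float64(82.84299568668857), array([0.00214689, 0.00739101]))
 tabtop 63 [ 0.64467799 -0.13219881  0.15656729]
 crown 176 [ 0.64480873 -0.13208881] 83.60036814206704 [0.00193081 0.03136992]
 rim ((0.6435120105743408, -0.1329529583454132), (0.09226419031620026, 0.06354580074548721), 83.0009536743164)
 base ((0.5373796224594116, 0.3054099977016449), 0.08053135871887207) [0.56577366 0.28238049 0.01180907] 955
 strap 462 [0.51563068 0.28786029] 175.89281997333248 [0.0077675  0.03738705] [0.45691982 0.27248473 0.18599996] [0.57455939 0.30464551 0.21719993]
((0.5158897638320923, 0.28863614797592163), (0.028307858854532242, 0.11753857135772705), 87.32189178466797)
top tab 170 [ 0.6337 -0.142   0.1214] [ 0.6469 -0.1164  0.1619] (array([ 0.63796903, -0.12916639]), np.float64(84.19296694262391), array([0.00275556, 0.00734431]))
 tabtop 80 [ 0.63975723 -0.13003466  0.15736686]
 crown 162 [ 0.63977235 -0.12680326] 83.14964716866233 [0.0022427  0.03181465]
 rim ((0.6406340003013611, -0.12926380336284637), (0.09187664091587067, 0.06340261548757553), 83.35960388183594)
 base ((0.5384015440940857, 0.3138662576675415), 0.08063366264104843) [0.55458034 0.28599392 0.01355246] 1673
 strap 1095 [0.51349364 0.29090338] 176.41270061037233 [0.00771357 0.03313631] [0.45511979 0.27453288 0.18767909] [0.57138683 0.30756649 0.22057104]
((0.5133964419364929, 0.2914711833000183), (0.028017764911055565, 0.11645407229661942), 86.11537170410156)
```

```bash
cat >> h.py <<'E'
from scipy.spatial.transform import Rotation as R
def down(psi,s=1):   # tool down, closing axis along heading psi
    y=s*np.array([np.cos(psi),np.sin(psi),0]); z=np.array([0,0,-1.]); 
    return R.from_matrix(np.c_[np.cross(y,z),y,z]).as_quat(scalar_first=True)
E
python3 - <<'E'
from fit import *
ps=np.radians(-6.7)
for s in(1,-1):
    print(s,manip.inverse_kinematics([.642,-.131,.40],down(ps,s)),manip.inverse_kinematics([.36,.297,.44],down(np.radians(-3.8),s)))
# stand profile
for n in("scene","top"):
    q=np.load(f"{n}_drying_stand.npy"); s=q[(q[:,2]>.185)&(q[:,2]<.23)]
    (c,_,a)=cv2.minAreaRect(s[:,:2].astype(np.float32)); c=np.array(c)
    th=np.radians(line(s)[1]-180); u=np.array([np.cos(th),np.sin(th)]); 
    t=s[:,:2]@u; w=s[:,:2]@[-u[1],u[0]]
    print(n,np.degrees(th),"w range",np.percentile(w,[1,99]),"t range",t.min(),t.max(),"seat-c",c)
    for lo in np.arange(t.min(),t.max(),.006):
        m=(t>=lo)&(t<lo+.006); print((lo+.003).round(4),m.sum(),np.median(s[m,2]).round(4) if m.any() else'',np.median(w[m]).round(4) if m.any() else '')
E
```

```text
1 [-2.53200163e-01  2.42793757e-01  1.07059504e+00 -4.44089210e-16
  1.82820385e+00 -1.36263104e-01] [ 6.16883527e-01 -2.55724375e-01  1.49588772e+00 -4.44089210e-16
  1.90142931e+00  6.83206039e-01]
-1 None [ 6.16883527e-01 -2.55724375e-01  1.49588772e+00 -4.44089210e-16
  1.90142931e+00 -2.45838661e+00]
scene -4.107180026667521 w range [0.31182412 0.33810748] t range 0.43528240026522125 0.5527702445879651 seat-c [0.51588976 0.28863615]
0.4383 26 0.2139 0.3213
0.4443 37 0.2097 0.3252
0.4503 33 0.2064 0.3235
0.4563 29 0.2025 0.3253
0.4623 26 0.2001 0.3217
0.4683 15 0.2 0.3265
0.4743 21 0.2004 0.3246
0.4803 15 0.2013 0.323
0.4863 20 0.2025 0.3226
0.4923 14 0.2035 0.3269
0.4983 18 0.2041 0.3208
0.5043 17 0.2054 0.3223
0.5103 20 0.2062 0.3251
0.5163 17 0.2062 0.3228
0.5223 21 0.2077 0.3243
0.5283 24 0.2083 0.3235
0.5343 23 0.2084 0.326
0.5403 39 0.2078 0.323
0.5463 30 0.2075 0.3234
0.5523 17 0.2075 0.324
top -3.5872993896276735 w range [0.30964196 0.33582117] t range 0.43595535874994673 0.5523717631121294 seat-c [0.51339644 0.29147118]
0.439 59 0.2161 0.3224
0.445 53 0.2119 0.3208
0.451 55 0.2082 0.3225
0.457 51 0.2046 0.3224
0.463 54 0.2025 0.3225
0.469 56 0.2019 0.3231
0.475 56 0.2015 0.3225
0.481 58 0.2027 0.3227
0.487 58 0.2032 0.3231
0.493 60 0.2046 0.3226
0.499 57 0.2059 0.3233
0.505 58 0.2064 0.3227
0.511 60 0.2076 0.3216
0.517 58 0.2082 0.3215
0.523 61 0.2089 0.3222
0.529 59 0.2098 0.322
0.535 58 0.2095 0.3223
0.541 56 0.2094 0.3216
0.547 53 0.2094 0.3233
0.553 15 0.2093 0.3222
```

Run:
```python
from fit import *
gripper_open()
manip.move_to([.642,-.131,.40],down(np.radians(-6.7)))
p=eyes.get_image("wrist"); cv2.imwrite("pics/wrist0.png",p["frame"])
for r in finder.regions_of("blue_basket",p)[:1]:
    q=pts(p,r["mask"]); z=q[:,2]; print(r["conf"],r["bbox"])
    t=q[(z>.12)&(z<.165)]; print("tab",len(t),np.percentile(t,[1,50,99],axis=0).round(4),line(t) if len(t)>5 else 0)
    t=q[(z>.152)&(z<.165)];print("top",len(t),t.mean(0))
    r=q[(z>.03)&(z<.045)]; print(" rim",cv2.minAreaRect(r[:,:2].astype(np.float32)))
print(manip.state()["time"],manip.state()["ee_pos"])
```

```text
0.83 [280.1, 120.0, 344.9, 233.5]
tab 695 [[ 0.6354 -0.1438  0.1213]
 [ 0.6411 -0.1269  0.1576]
 [ 0.6466 -0.1188  0.1595]] (array([ 0.64103785, -0.12818179]), np.float64(83.3601777306533), array([0.0028478 , 0.00810863]))
top 539 [ 0.64069589 -0.13069835  0.15773133]
 rim ((0.6408894658088684, -0.13198505342006683), (0.0934676006436348, 0.062169164419174194), 83.43376159667969)
3.2417 [ 0.64175624 -0.13196892  0.40002244]
```

View pics/wrist0.png

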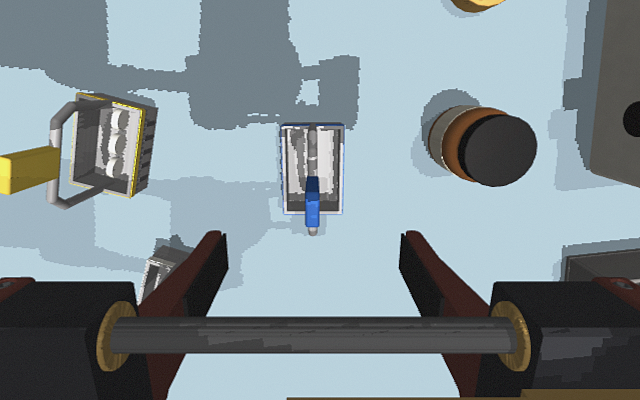

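The wrist view shows the tab at (313,205), centred between the fingers, and the jar on the right at (480,140) clear of the finger path. Grasp and lift.

```bash
python3 - <<'E'
from fit import *
o=down(np.radians(-6.6))
manip.move_to([.641,-.131,.36],o)
manip.move_l([.641,-.131,.311],speed=.08)
close(); s=manip.state(); print(s["finger_gap"],s["finger_force"],s["ee_pos"],s["ft_force"])
manip.move_l([.641,-.131,.46],speed=.15)
s=manip.state(); print(s["finger_gap"],s["ft_force"],s["time"])
o=down(np.radians(-3.8))
manip.move_to([.45,.12,.46],o)
x=np.array([.488,.2917]); u=np.array([np.cos(-.0663),np.sin(-.0663)])
a=x-.12*u; manip.move_to([*a,.434],o)
for n in("scene","top","wrist"):
    p=eyes.get_image(n); cv2.imwrite(f"pics/{n}1.png",p["frame"])
    for t in("blue_basket","drying_stand"):
        for r in finder.regions_of(t,p)[:1]:
            q=pts(p,r["mask"]); np.save(f"{n}1_{t}.npy",q); print(n,t,r["conf"],np.percentile(q,[2,50,98],axis=0).round(3).tolist())
            if t[0]=="b":
                z=q[:,2]; k=q[(z>.1+.1)&(z<.12+.128)]; print("crown",len(k),*line(k), "rim", cv2.minAreaRect(q[(z>.14)&(z<.17)][:,:2].astype(np.float32)))
s=manip.state(); print(s["finger_gap"],s["ee_pos"],s["time"])
E
python3 -c "
import cv2,numpy as np
a=cv2.imread('pics/scene1.png')[30:280,250:570];b=cv2.imread('pics/wrist1.png')
cv2.imwrite('pics/m1.png',np.vstack([cv2.resize(a,(480,300),interpolation=2),cv2.resize(b,(480,300))]))"
```

```text
0.009654346179656803 29.999966025352478 [ 0.64100834 -0.13097568  0.31095237] [-0.62414069  0.31319526  0.76008798]
0.009647597253373344 [-0.19627812 -0.44845496 -2.08961905] 6.6
scene blue_basket 0.85 [[0.34, 0.25, 0.126], [0.374, 0.291, 0.154], [0.403, 0.342, 0.257]]
crown 210 [0.37399481 0.29486812] 85.85892117692276 [0.00618513 0.02928594] rim ((0.3718521296977997, 0.2970574200153351), (0.09464449435472488, 0.06671740859746933), 85.75798797607422)
scene drying_stand 0.57 [[0.432, 0.241, 0.003], [0.561, 0.284, 0.014], [0.606, 0.332, 0.211]]
top blue_basket 0.97 [[0.34, 0.253, 0.125], [0.367, 0.293, 0.131], [0.399, 0.343, 0.281]]
crown 185 [0.36778301 0.27303991] 86.05650512156431 [0.00238761 0.01996859] rim ((0.36993375420570374, 0.2978317141532898), (0.09053552150726318, 0.06171117350459099), 86.0946273803711)
top drying_stand 0.6 [[0.462, 0.245, 0.005], [0.545, 0.288, 0.016], [0.601, 0.334, 0.214]]
wrist blue_basket 0.71 [[0.339, 0.257, 0.126], [0.37, 0.309, 0.15], [0.399, 0.344, 0.282]]
crown 1128 [0.37049261 0.32658802] 85.94645022491414 [0.00228447 0.01130431] rim ((0.36876747012138367, 0.298584520816803), (0.09228664636611938, 0.06230678781867027), 86.11538696289062)
wrist drying_stand 0.82 [[0.458, 0.248, 0.011], [0.539, 0.29, 0.201], [0.596, 0.328, 0.216]]
0.009814448786964872 [0.3685313  0.29925489 0.4341001 ] 9.0667
```

View pics/m1.png

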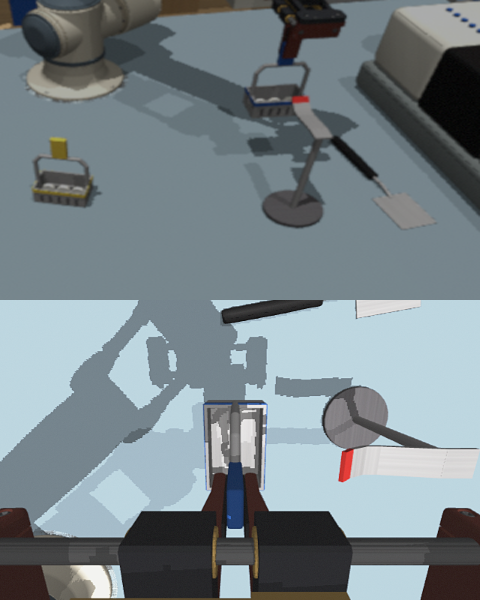

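The basket is held level, and the red tip (scene crop (300,100), wrist crop (345,465)) is ahead of the opening. Refine the seat from the wrist view, then thread the hook.

Run:
```python
from fit import *
for n in("top1","wrist1"):
    q=np.load(f"{n}_drying_stand.npy"); s=q[(q[:,2]>.19)&(q[:,2]<.23)]; s=s[s[:,0]<.56]
    th=-.0663; u=np.array([np.cos(th),np.sin(th)]); t=s[:,:2]@u; w=s[:,:2]@[-u[1],u[0]]
    tip=np.percentile(t,1); wc=np.percentile(w,[2,98]).mean()
    print(n,len(s),line(s)[1],"seat",(tip+.030)*u+wc*np.array([-u[1],u[0]]),"z",[(round(lo-tip,3),np.median(s[(t>lo)&(t<lo+.006),2]).round(4)) for lo in np.arange(tip,tip+.07,.006)])
```

```text
top1 989 176.4529545457473 seat [0.48640526 0.29291624] z [(np.float64(0.0), np.float64(0.2163)), (np.float64(0.006), np.float64(0.2111)), (np.float64(0.012), np.float64(0.2073)), (np.float64(0.018), np.float64(0.2038)), (np.float64(0.024), np.float64(0.2022)), (np.float64(0.03), np.float64(0.2019)), (np.float64(0.036), np.float64(0.2018)), (np.float64(0.042), np.float64(0.2031)), (np.float64(0.048), np.float64(0.2034)), (np.float64(0.054), np.float64(0.2048)), (np.float64(0.06), np.float64(0.2056)), (np.float64(0.066), np.float64(0.2064))]
wrist1 6569 175.6689982575114 seat [0.48517194 0.29138906] z [(np.float64(0.0), np.float64(0.2162)), (np.float64(0.006), np.float64(0.2111)), (np.float64(0.012), np.float64(0.2073)), (np.float64(0.018), np.float64(0.204)), (np.float64(0.024), np.float64(0.2016)), (np.float64(0.03), np.float64(0.2012)), (np.float64(0.036), np.float64(0.2014)), (np.float64(0.042), np.float64(0.2023)), (np.float64(0.048), np.float64(0.2033)), (np.float64(0.054), np.float64(0.2042)), (np.float64(0.06), np.float64(0.2051)), (np.float64(0.066), np.float64(0.2062))]
```

Run:
```python
from fit import *
x=np.array([.487,.292]); u=np.array([np.cos(-.0663),np.sin(-.0663)])
manip.move_l([*(x-.12*u),.438],speed=.1)
manip.move_l([*x,.438],speed=.08)
f0=manip.state()["ft_force"]; print(f0)
manip.move_l([*x,.412],speed=.05)
z=.412
while z>.400:
    z-=.001; manip.move_l([*x,z],speed=.02); manip.hold(.1)
    d=manip.state()["ft_force"]-f0; print(round(z,3),d.round(2))
    if d[2]>1.8 or np.linalg.norm(d)>5: break
for n in("scene","wrist"):
    p=eyes.get_image(n); cv2.imwrite(f"pics/{n}2.png",p["frame"])
print(manip.state()["time"])
a=cv2.imread('pics/scene2.png')[60:240,370:530];b=cv2.imread('pics/wrist2.png')
cv2.imwrite('pics/m2.png',np.hstack([cv2.resize(a,(400,450),interpolation=2),cv2.resize(b[:,140:500],(400,450))]))
```

```text
[-0.05109856 -0.31826289 -1.34005241]
0.411 [-0.1   0.23 -1.51]
0.41 [-0.03  0.53 -0.79]
0.409 [ 0.36  0.33 -0.6 ]
0.408 [ 0.96  0.26 -1.36]
0.407 [-0.23  0.01 -1.18]
0.406 [-1.67 -0.34  5.14]
13.8333
```

View pics/m2.png

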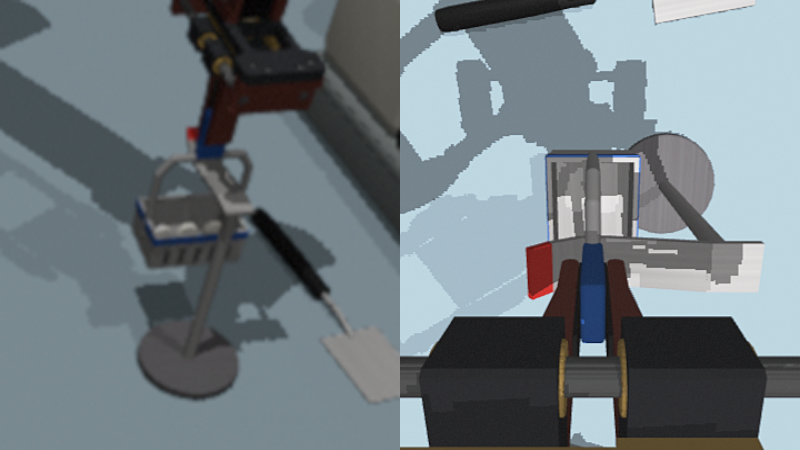

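The crown sits in the seat: it runs over the strap in the wrist crop at (595,240), contact came at the expected height, and the fingertips are above the strap. Release and back off straight up.

Run:
```python
from fit import *
x=[.487,.292]
gripper_open(); print(manip.state()["finger_gap"],manip.state()["ft_force"])
manip.move_l([*x,.48],speed=.08); manip.move_l([.40,.25,.55],speed=.2); manip.hold(1.5)
for n in("scene","top"):
    p=eyes.get_image(n); cv2.imwrite(f"pics/{n}3.png",p["frame"])
    for r in finder.regions_of("blue_basket",p)[:1]:
        q=pts(p,r["mask"]); print(n,r["conf"],np.percentile(q,[2,50,98],axis=0).round(3).tolist())
        k=q[(q[:,2]>.12)&(q[:,2]<.15)]; A=np.c_[k[:,:2]-k[:,:2].mean(0),np.ones(len(k))]; print("rim plane slope",np.linalg.lstsq(A,k[:,2],rcond=None)[0])
print(manip.state()["time"])
a=cv2.imread('pics/scene3.png')[60:240,370:530]; cv2.imwrite('pics/m3.png',cv2.resize(a,(480,540),interpolation=2))
```

```text
0.08782532990643967 [-0.00680115  1.00171727  0.00808491]
scene 0.97 [[0.459, 0.244, 0.098], [0.492, 0.285, 0.127], [0.521, 0.333, 0.251]]
rim plane slope [ 0.00807282 -0.03490603  0.12959511]
top 0.79 [[0.455, 0.246, 0.098], [0.483, 0.281, 0.12], [0.515, 0.336, 0.255]]
rim plane slope [-0.04393256 -0.00919373  0.13297727]
18.6167
```

View pics/m3.png

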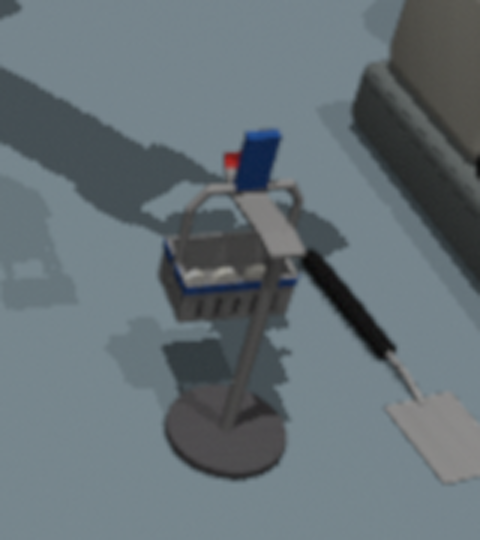

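The blue basket hangs level on the hook (crown at about (245,190) in the crop, underside at z ≈ 0.098), and the gripper is clear.

```bash
python3 -c "
from h import *
print(order.job_done())"
```

```text
the job is handed in; nothing more can be done
None
```

The blue basket hangs level by its handle on the stand's hook, about 98 mm above the bench. The gripper is clear of it, and the arm went nowhere near the yellow and white baskets. The job is handed in at about 19 s on the robot clock.

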